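Hang the desk bin on the organiser rail

ROBOT

A 7-joint arm with a two-finger parallel gripper is mounted at the origin on the work surface. World frame = base frame: x ahead of the robot, y to its left, z up, the work surface at z = 0. Lengths are in m, angles in rad, forces in N, time in s.
With the tool pointing down it reaches from about 0.4 to 0.85 m from the base axis. Payload 10.4 kg.
Tool frame: the origin (TCP) lies at the very end of the fingers, on their centre line; the grasp point (between the pads) lies 19 mm behind it; z points along the fingers, y is the line along which they close (so a half turn about z gives the same grasp; the last joint's range is limited). The gripper opens to 87 mm and grips with 3 to 60 N. Pads are 19 mm wide; open, the fingers measure 117 mm over their backs; the gripper's body (75 mm by 190 mm) begins 51 mm behind the grasp point.
Start: joints at [-0.023, 0.332, -0.065, 1.46, 0.022, 1.35, -0.088], TCP at [0.625, 0, 0.223] pointing down, gripper open.
Joint ranges: [-2.6, 2.6], [-0.5, 2.12], [-1.47, 1.34], [0.16, 2.42], [-1.27, 4.41], [0.06, 2.06], [-2.6, 2.6]. Speed limits (rad/s): [2.22, 2.22, 2.79, 2.79, 3.14, 3.14, 3.14].

INTERFACE

Orientations are given as a unit quaternion [x, y, z, w].
In Python, from bench import * gives the robot as it stands.
- The arm moves only by the tool step_arm, never from a script. Its arguments are lists of equal length, an entry for each row: "delta_pos": the shift along the world's x, y, z in units of 25 mm (1.0 is 25 mm), a list of three; "turn": the turn about the world's z in units of 0.12 rad (1.0 is 0.12 rad). In form: {"delta_pos": [[tx, ty, tz], ...], "turn": [turn, ...]}. A call has 1 to 12 rows; each row shifts and turns the commanded pose from where the row before left it; what a row does not reach is not made up. A row lasts 1/10 s, in which the tool goes at most 50 mm and 8.59 degrees, less where a joint would pass 70% of its speed; a pose out of reach is approached as far as the arm can. A call with a number of a shift or a turn outside -1 to 1 is refused whole. A call with a gripper value outside its range is refused whole. "grip" is the closure, from 0 (fully open) to 1 (shut), set as the call begins (left out, the last holds). The fingers move at their own pace and stop on an object; "newtons" is the grip in N (left out, the last holds). Time passes only in rows, so rows that do not move let the fingers close. It gives the time, the measured TCP pose, the force, the opening and the grip force at its end, in the units of the state.
- read_state(): the state, without advancing time (a new reading comes with each control period).
- camera(name): name is "scene" or "side" or "wrist"; returns a dict with "image" (400x640x3 uint8, red, green, blue), "z_map" (400x640 float32, m along the optical axis (not along the pixel's ray), 0 where there is no reading), "mtx" (3x3 intrinsics, pixels), "view" (4x4, takes a point from world to camera coordinates). Camera axes: x right, y up, looking along -z (the intrinsics and any distortion apply to the point x, -y, -z); pixel columns grow to the right and rows downward; lengths in m; the calibration is good to about 2 mm. A picture is of the moment at which its call begins.
- close_job(): hands the job in; it is judged then, once.
The state is a dict: "time": time; "joint_positions": joint angles; "joint_vel": joint speeds; "joint_torque": joint torques, N m; "ee_pos": TCP position; "eef_rot": TCP orientation; "ft_force": force on the tool from outside, world axes, zero at the start; "torque": the same for the moment, N m; "width": finger opening in m; "grip_force": force on a finger pad.
Only numpy, scipy, OpenCV 4.12 (cv2) and the standard library are available. Lean on these libraries where they do the work, as an engineer would, in place of code of your own. Each camera call takes 0.05 s, during which the arm holds its last target. There are 200 camera calls.

TASK

Hang the yellow bin on the desk organiser's dark round rail, in the gap between the white pen cup and the grey note tray, with the front of the bin on the same side as theirs. Hook its back lip over the rail with the bin clearly tipped, its bottom swung out away from the stand by about 25 degrees, pause a moment with the lip down on the rail, then swing the bin down until it hangs flat against the lower bar, and let go. Do not push the plant, mug or tape roll about.

Things in the scene. Friction and masses are not known exactly. Their poses are not given: they have to be found in the camera images.
- bin_handle (a point): Centre of the bin's wooden handle bar, gripped from above: 12 mm thick along x, 60 mm long along y, 40 mm tall (20 mm above and below this point; its foot is 10 mm above the bin's rim). 105 mm above the bin's underside, in the middle of its plan. The bin's axes: x to its back (lip side), y along its width, z up.
- bin: Loose yellow open-topped bin, 90 mm deep (x), 110 mm wide (y), 75 mm high, 4 mm walls, 0.15 to 0.3 kg. Origin: centre of its underside; x points to its back, where the lip is (back face at x = 45 mm). Starts upright on the desk, its back facing away from the robot, turned up to 35 degrees either way from world x.
- bin_lip (a point): Centre of the mouth under the bin's lip; 54 mm along x and -40 mm along z from bin_handle, same axes. The lip runs the full width: flat underside 6 mm above this point, mouth 18 mm wide in x, downturn 4 mm thick, its edge, flared back 4 mm, 16 mm below this point. With the rail's axis here the rail touches the lip's underside.
- rail: Fixed stand: 140 x 440 x 12 mm wooden base board, white posts at y = +-208 mm up to z = 177 mm. Origin: centre of the board's underside, on the desk. -x is its front, towards the robot (yaw up to 17 degrees), y along the rail, z up. A flat bar 16 mm tall, centre z = 118 mm, front face at x = -10 mm, stops the back of a hung bin. Open behind.
- rail_mid (a point): Middle of the dark steel rail, on its axis: a round bar 12 mm in diameter along y, 165 mm above the desk, directly above the origin of rail, same axes. A hung bin's underside is 100 mm above the desk.
- pen_cup: White pen cup with three pens, clipped near one end of the rail, fixed; 60 mm wide along the rail, in front of it. Origin on the rail's axis at the middle of its clip; pens reach 50 mm above it.
- note_tray: Grey note tray with a green block, clipped near the other end of the rail, fixed; 64 mm wide along the rail. Origin on the rail's axis at the middle of its clip. Which is at which end varies; the gap between them is at least 240 mm, its middle within 10 mm of rail_mid.
- plant: Small white plant pot, loose, 66 mm across, 110 mm tall with leaves, beyond the stand; leave it. Origin at its underside.
- mug: Blue mug, loose, 80 mm across, 90 mm tall, near the robot on its right; leave it. Origin at its underside.
- tape_roll: Orange tape roll lying flat, loose, 76 mm across, 19 mm tall, beyond the stand or bin, left of the plant; leave it. Origin at its underside.
Not all that is in view belongs to the job. There is more than one size of the bin; the one meant has the size given above.

How it is judged:
By the outcome, as a careful person would: the job done as asked, in the order asked, and still so for the second after the job is handed in, with the robot touching nothing.
It also fails if it takes over 61 s, if anything falls off the work surface, if the arm or the gripper's body presses on something with over 40 N, if the wrist force passes 120 N, or if a joint passes its speed limit or range.

## Working session

There is one attempt and no reset: what is moved stays moved. The work goes in short steps, Python scripts to look and compute and a tool call to move; the robot and the scene stay as the last step left them, time stands still between calls to the robot, and variables do not carry over. Pictures are saved under pics/ and viewed, at most 10 in all, crops included, and the job is handed in when it is done.

Besides the shell and the picture viewer there is one more tool, called after "Call:" as name(argument=value, ...), one argument or row to a line, values as JSON. step_arm: Moves the arm, as the interface text tells. Shifts and turns lie within -1 to 1; 1 stands for 25 mm of shift or 0.12 rad of turn. Its arguments: {"type":"object","properties":{"delta_pos":{"type":"array"},"turn":{"type":"array"},"grip":{"type":"number"},"newtons":{"type":"number"}},"required":["delta_pos","turn"]}

```bash
mkdir -p pics
cat > h.py <<'E'
from bench import *
import numpy as np, cv2
def shot(n):
    c=camera(n); np.savez(f'{n}.npz',**{k:c[k] for k in('image','z_map','mtx','view')}); return c
def load(n): return dict(np.load(f'{n}.npz'))
def cloud(c):
    z=c['z_map']; v,u=np.indices(z.shape); K=c['mtx']
    P=np.stack([(u-K[0,2])/K[0,0]*z,-(v-K[1,2])/K[1,1]*z,-z,np.ones_like(z)],-1)
    return (P@np.linalg.inv(c['view']).T)[...,:3]
def proj(c,p):
    q=c['view']@np.append(p,1); K=c['mtx']; return np.array([K[0,0]*q[0]/-q[2]+K[0,2],K[1,1]*-q[1]/-q[2]+K[1,2]])
def ray(c,u,v,z):
    K=c['mtx']; T=np.linalg.inv(c['view']); d=T[:3,:3]@[(u-K[0,2])/K[0,0],-(v-K[1,2])/K[1,1],-1]; o=T[:3,3]
    return o+d*(z-o[2])/d[2]
def save(im,n): cv2.imwrite(f'pics/{n}.png',im[...,::-1])
E
python3 - <<'E'
from h import *
a=shot('scene');b=shot('side');w=shot('wrist')
s=np.vstack([a['image'],b['image']]); save(cv2.resize(s,(480*1,600)) ,'a0')
save(a['image'],'a1');save(b['image'],'b1');save(w['image'],'w1')
for c in(a,b,w): print(np.linalg.inv(c['view'])[:3].round(3).tolist(), c['mtx'].round(1).tolist())
E
```

```text
[[0.234, -0.747, 0.622, 1.275], [0.972, 0.189, -0.139, -0.183], [-0.014, 0.637, 0.771, 1.057]] [[408.9, 0.0, 331.2], [0.0, 408.9, 195.8], [0.0, 0.0, 1.0]]
[[-0.915, 0.185, -0.358, 0.119], [-0.402, -0.462, 0.791, 0.943], [-0.019, 0.868, 0.497, 0.72]] [[390.6, 0.0, 323.7], [0.0, 390.6, 196.1], [0.0, 0.0, 1.0]]
[[1.0, 0.0, 0.001, 0.624], [-0.001, 0.963, 0.27, 0.075], [-0.001, -0.27, 0.963, 0.384]] [[346.9, 0.0, 320.6], [0.0, 346.9, 195.3], [0.0, 0.0, 1.0]]
```

View pics/a1.png

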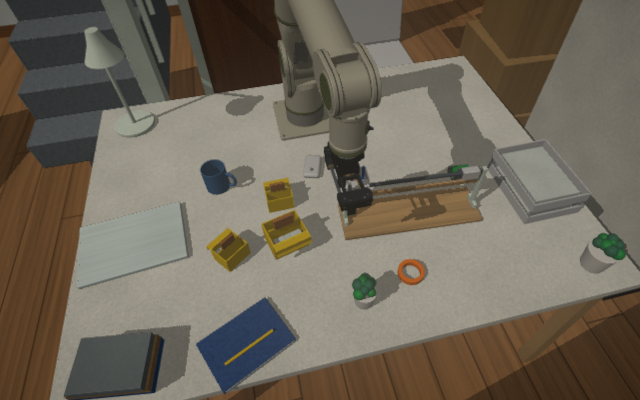

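View pics/b1.png

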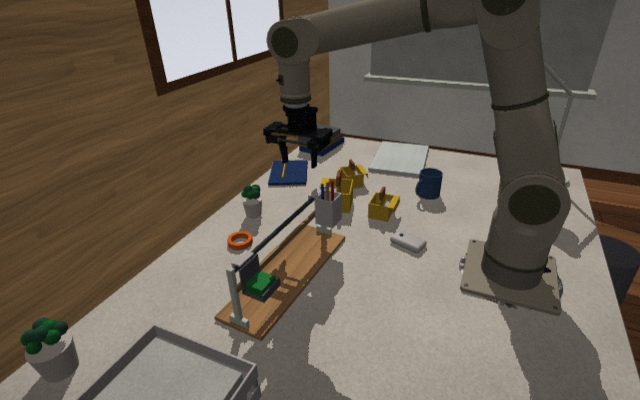

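The scene view (camera looking back at the robot) shows three yellow bins, at about (278,193), (286,233) and (229,249). The stand is at (410,205), the plant at (364,290), the tape at (411,271) and the mug at (215,177). The side view shows the pen cup at (328,208), which is the robot's right end, and the note tray at (260,285) at the left end. I'll measure the three bins and the stand.

Run:
```python
from h import *
for n in('scene','side'):
    c=load(n);P=cloud(c);hsv=cv2.cvtColor(c['image'],cv2.COLOR_RGB2HSV)
    m=cv2.inRange(hsv,(18,130,60),(32,255,255))*((P[...,2]>.01)&(P[...,2]<.12)&(P[...,0]>.2)).astype(np.uint8)
    m=cv2.morphologyEx(m,cv2.MORPH_CLOSE,np.ones((3,3)))
    k,L,S,C=cv2.connectedComponentsWithStats(m)
    for i in range(1,k):
        if S[i,4]<60: continue
        p=P[(L==i)&(P[...,2]>.01)]; t=p[p[:,2]>np.percentile(p[:,2],90)-.012]
        r=cv2.minAreaRect((p[:,:2]*1000).astype(np.float32))
        print(n,C[i].round(),S[i,4],'z90',np.percentile(p[:,2],[50,90,98]).round(3),'rect',[np.round(x,0) for x in r])
    # dark rail / wood
    z=P[...,2]; 
    m=(z>.155)&(z<.176)&(P[...,0]>.45)&(P[...,0]<.95)&(P[...,1]>-.3)&(P[...,1]<.6)
    v,u=np.where(m); print(n,'rail-height pts',len(u)); 
    w=(abs(z-.012)<.006)&(hsv[...,1]>70)&(hsv[...,0]<20)&(P[...,0]>.4)&(P[...,0]<1)
    p=P[w]; r=cv2.minAreaRect((p[:,:2]*1000).astype(np.float32)); print('board',r,len(p))
c=load('scene'); save(cv2.resize(c['image'][150:290,180:340],None,fx=4,fy=4,interpolation=2),'crop')
```

```text
scene [279. 195.] 640 z90 [0.047 0.061 0.071] rect [array([ 401., -165.]), array([90., 82.]), np.float64(2.0)]
scene [286. 236.] 1098 z90 [0.071 0.079 0.09 ] rect [array([ 891., -145.]), array([761., 127.]), np.float64(4.0)]
scene [229. 249.] 895 z90 [0.047 0.06  0.07 ] rect [array([ 890., -244.]), array([772., 107.]), np.float64(17.0)]
scene [248. 347.] 163 z90 [0.023 0.026 0.027] rect [array([ 868., -314.]), array([  9., 139.]), np.float64(24.0)]
scene rail-height pts 633
board ((643.7747192382812, 224.96636962890625), (439.588134765625, 320.75091552734375), 86.0494155883789) 4469
side [350. 184.] 697 z90 [0.047 0.068 0.075] rect [array([370., 280.]), array([ 102., 1415.]), np.float64(18.0)]
side [328. 181.] 73 z90 [0.073 0.075 0.076] rect [array([ 622., -194.]), array([59., 40.]), np.float64(72.0)]
side [382. 206.] 555 z90 [0.043 0.057 0.06 ] rect [array([288., 369.]), array([  98., 1193.]), np.float64(12.0)]
side rail-height pts 1213
board ((636.8240966796875, 65.89840698242188), (345.0195617675781, 804.8442993164062), 7.725158214569092) 4818
```

View pics/crop.png

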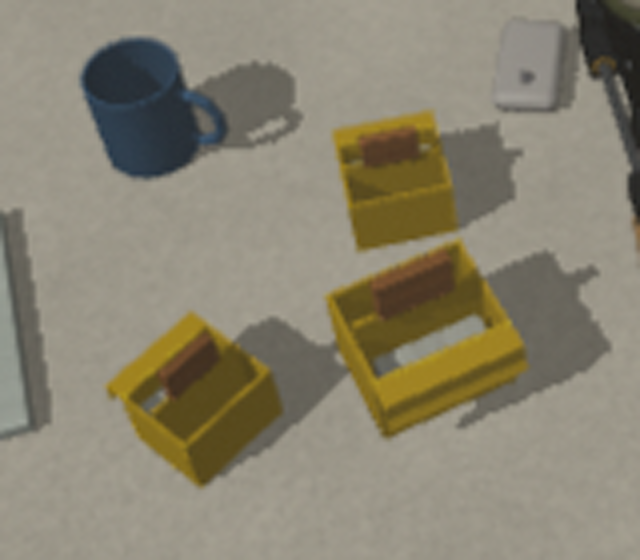

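Candidates: the bins at (278,193), (229,249) and (286,235). The first two have rims at about 60 mm. The one at (286,235) has its rim at about 75 mm, is the widest, and its lip faces the camera, away from the robot. So (286,235) is the one meant, and the enlarged crop agrees. Next I'll get its pose and the stand's.

Run:
```python
from h import *
box=lambda P,x0,x1,y0,y1,z0,z1:(P[...,0]>x0)&(P[...,0]<x1)&(P[...,1]>y0)&(P[...,1]<y1)&(P[...,2]>z0)&(P[...,2]<z1)
R={}
for n in('scene','side'):
    c=load(n);P=cloud(c);hsv=cv2.cvtColor(c['image'],cv2.COLOR_RGB2HSV)
    y=cv2.inRange(hsv,(18,110,50),(34,255,255))>0
    k,L,S,C=cv2.connectedComponentsWithStats((y&box(P,.3,.95,-.4,.1,.02,.12)).astype(np.uint8))
    for i in range(1,k):
        if S[i,4]<40: continue
        p=P[L==i]; print(n,C[i].round(),S[i,4],np.median(p,0).round(3),np.percentile(p,2,0).round(3),np.percentile(p,98,0).round(3))
    for nm,m in (('rim',y&box(P,.45,.8,-.25,-.03,.068,.085)),('handle',(hsv[...,0]<17)&(hsv[...,1]>70)&box(P,.45,.8,-.25,-.03,.09,.135)),
      ('board',(hsv[...,1]>60)&(hsv[...,0]<22)&box(P,.5,.95,-.1,.5,.006,.02)),('railtop',box(P,.5,.95,-.1,.5,.164,.176)&(hsv[...,2]<110))):
        p=P[m]; 
        if len(p)<5: print(n,nm,len(p)); continue
        r=cv2.minAreaRect((p[:,:2]*1000).astype(np.float32)); d=p[:,:2]-p[:,:2].mean(0); ax=np.linalg.svd(d,full_matrices=False)[2][0]
        print(n,nm,len(p),[np.round(x,0).tolist() for x in r],'pca',np.degrees(np.arctan2(ax[1],ax[0])).round(1),p.mean(0).round(3),'zmax',np.percentile(p[:,2],98).round(3))
```

```text
scene [278. 194.] 610 [ 0.409 -0.165  0.049] [ 0.359 -0.205  0.022] [ 0.444 -0.125  0.081]
scene [286. 236.] 1095 [ 0.594 -0.167  0.071] [ 0.514 -0.227  0.032] [ 0.641 -0.106  0.088]
scene [228. 248.] 792 [ 0.581 -0.338  0.051] [ 0.526 -0.388  0.021] [ 0.627 -0.286  0.07 ]
scene [248. 347.] 146 [ 0.869 -0.316  0.023] [ 0.84  -0.374  0.02 ] [ 0.897 -0.253  0.027]
scene rim 573 [[576.0, -166.0], [114.0, 110.0], 15.0] pca -112.1 [ 0.595 -0.164  0.076] zmax 0.083
scene handle 197 [[567.0, -169.0], [15.0, 58.0], 12.0] pca 104.1 [ 0.569 -0.169  0.113] zmax 0.128
scene board 4408 [[650.0, 230.0], [299.0, 444.0], 0.0] pca -88.0 [0.577 0.234 0.014] zmax 0.019
scene railtop 479 [[541.0, 232.0], [415.0, 53.0], 85.0] pca -95.3 [0.555 0.229 0.171] zmax 0.176
side [350. 183.] 639 [ 0.552 -0.231  0.049] [ 0.511 -0.384  0.021] [ 0.617 -0.122  0.075]
side [327. 181.] 73 [ 0.62  -0.203  0.073] [ 0.596 -0.217  0.049] [ 0.64  -0.163  0.076]
side [383. 205.] 485 [ 0.401 -0.142  0.046] [ 0.357 -0.208  0.021] [ 0.441 -0.121  0.061]
side rim 124 [[576.0, -167.0], [114.0, 115.0], 13.0] pca 153.1 [ 0.578 -0.182  0.073] zmax 0.079
side handle 68 [[564.0, -167.0], [12.0, 59.0], 15.0] pca 103.7 [ 0.561 -0.156  0.113] zmax 0.126
side board 4263 [[650.0, 231.0], [446.0, 299.0], 90.0] pca 95.7 [0.567 0.256 0.011] zmax 0.017
side railtop 650 [[539.0, 232.0], [427.0, 56.0], 85.0] pca 84.6 [0.55  0.25  0.169] zmax 0.175
```

View pics/w1.png

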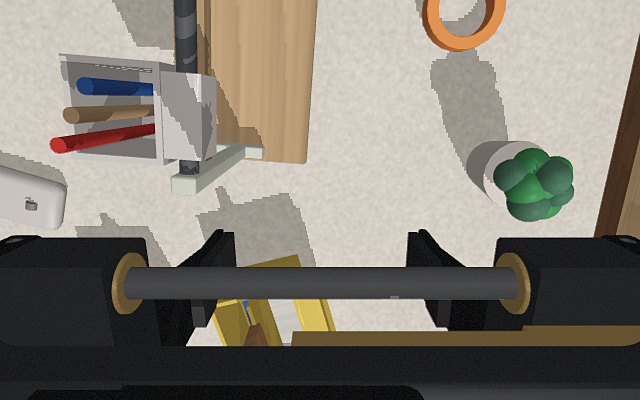

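The wrist view shows the pen cup at (140,110), the rail running vertically at column 187, the plant at (535,190) and the tape at (462,20). The target bin is at (270,310).

The tool only yaws, so I'll grip the handle by its ends, closing along bin y, so the bin can pivot in the grip. I'll tip it against the base board's front edge. First I'll go above the handle, turned −76°.

Call:
step_arm(
  delta_pos=[
    [-0.2,-0.56,0],
    [-0.2,-0.56,0],
    [-0.2,-0.56,0],
    [-0.2,-0.56,0],
    [-0.2,-0.56,0],
    [-0.2,-0.56,0],
    [-0.2,-0.56,0],
    [-0.2,-0.56,0],
    [-0.2,-0.56,0],
    [-0.2,-0.56,0],
    [-0.2,-0.56,0],
    [-0.2,-0.56,0],
  ],
  turn=[-0.92,-0.92,-0.92,-0.92,-0.92,-0.92,-0.92,-0.92,-0.92,-0.92,-0.92,-0.92],
  grip=0,
)

```text
time: 1.35
ee_pos: [0.5646, -0.1685, 0.2223]
eef_rot: [0.993, 0.12, -0.0, -0.0]
ft_force: [-0.0, 0.0, 1.0]
width: 0.087
grip_force: 0.0
```

Call:
step_arm(
  delta_pos=[
    [0,0,0],
    [0,0,0],
    [0,0,0],
  ],
  turn=[0,0,0],
)

```text
time: 1.65
ee_pos: [0.5654, -0.1668, 0.2224]
eef_rot: [0.992, 0.125, -0.0, -0.0]
ft_force: [0.1, 0.6, -0.2]
width: 0.0871
grip_force: 0.0
```

Run:
```python
from h import *
s=read_state(); print({k:np.round(s[k],3).tolist() for k in('time','joint_positions','ee_pos','eef_rot','ft_force','width')})
T=np.array(s['ee_pos'])
c=shot('wrist');P=cloud(c);hsv=cv2.cvtColor(c['image'],cv2.COLOR_RGB2HSV)
m=((hsv[...,0]<17)&(hsv[...,1]>70)&(hsv[...,2]>40)&(P[...,2]>.085)&(P[...,2]<.135)&(abs(P[...,0]-T[0])<.08)&(abs(P[...,1]-T[1])<.08))
p=P[m]; print(len(p), np.percentile(p[:,2],[5,50,98]).round(3)); p=p[p[:,2]>np.percentile(p[:,2],98)-.004]
r=cv2.minAreaRect((p[:,:2]*1000).astype(np.float32));print('handle top',r,p.mean(0).round(4))
a=shot('scene');b=shot('side')
for n,c in(('scene',a),('side',b)):
    P=cloud(c);v=c['image'].max(-1)
    m=(P[...,2]>.164)&(P[...,2]<.178)&(v<110)&(abs(P[...,1]-.23)<.12)&(abs(P[...,0]-.545)<.06)
    q=P[m]
    if len(q)<10: print(n,len(q));continue
    vx,vy,x0,y0=cv2.fitLine(q[:,:2].astype(np.float32),cv2.DIST_HUBER,0,1e-4,1e-4).ravel()
    print(n,len(q),'rail dir',np.degrees(np.arctan2(vy,vx)).round(2),'x at y=.23',(x0+(.23-y0)*vx/vy).round(4),'z',np.percentile(q[:,2],[50,95]).round(4))
    hsv=cv2.cvtColor(c['image'],cv2.COLOR_RGB2HSV)
    w=(hsv[...,1]>60)&(hsv[...,0]<22)&(P[...,2]>.006)&(P[...,2]<.018)&(P[...,0]>.45)&(P[...,0]<.7)&(P[...,1]>-.05)&(P[...,1]<.5)
    k,L,S,C=cv2.connectedComponentsWithStats(w.astype(np.uint8)); i=1+np.argmax(S[1:,4]); print('board',cv2.minAreaRect((P[L==i][:,:2]*1000).astype(np.float32)))
save(c['image'],'x'); save(load('wrist')['image'],'w2')
```

```text
{'time': 1.65, 'joint_positions': [0.056, 0.251, 0.184, 1.571, -0.047, 1.325, -1.075], 'ee_pos': [0.565, -0.167, 0.222], 'eef_rot': [0.992, 0.125, -0.0, -0.0], 'ft_force': [0.07, 0.621, -0.199], 'width': 0.087}
1813 [0.093 0.124 0.127]
handle top ((565.4348754882812, -169.73016357421875), (11.867423057556152, 58.983367919921875), 14.679191589355469) [ 0.5658 -0.1697  0.1252]
scene 313 rail dir 85.68 x at y=.23 0.5565 z [0.1708 0.1745]
board ((553.7249145507812, 230.79904174804688), (438.7517395019531, 145.03555297851562), 85.65785217285156)
side 289 rail dir 85.54 x at y=.23 0.5522 z [0.1685 0.1708]
board ((554.5404052734375, 229.04776000976562), (443.8110656738281, 141.45008850097656), 85.41642761230469)
```

View pics/w2.png

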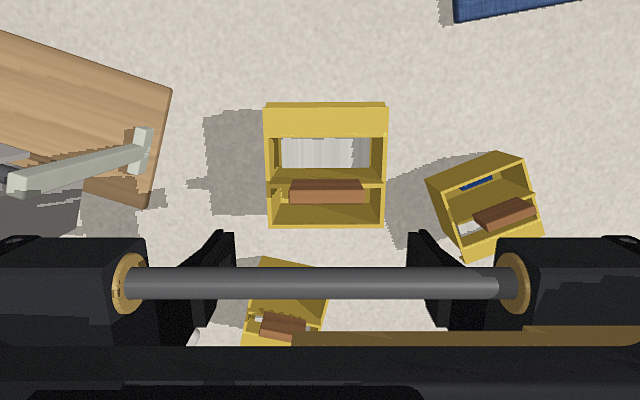

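The wrist view shows the target bin centred, with its handle top at (327,190) and its lip at row 105; its yaw already matches. I'll descend with a 3 mm correction in y and grip.

Call:
step_arm(
  delta_pos=[
    [0,-0.12,-0.9],
    [0,0,-0.9],
    [0,0,-0.9],
    [0,0,-0.9],
    [0,0,-0.9],
    [0,0,-0.5],
    [0,0,-0.3],
    [0,0,0],
    [0,0,0],
  ],
  turn=[0,0,0,0,0,0,0,0,0],
)

```text
time: 2.7
ee_pos: [0.5656, -0.1711, 0.091]
eef_rot: [0.992, 0.123, 0.001, 0.0]
ft_force: [-0.8, -0.0, 0.9]
width: 0.0869
grip_force: 0.0
```

Call:
step_arm(
  delta_pos=[
    [0,0,0],
    [0,0,0],
    [0,0,0],
    [0,0,0],
    [0,0,0],
    [0,0,0],
  ],
  turn=[0,0,0,0,0,0],
  grip=1,
  newtons=20,
)

```text
time: 3.3
ee_pos: [0.5651, -0.1711, 0.0902]
eef_rot: [0.992, 0.123, 0.0, 0.0]
ft_force: [0.4, 0.0, 1.9]
width: 0.0595
grip_force: 20.0
```

Gripped at 59.5 mm. Next I'll lift the bin and carry it over the pens to a spot in front of the gap, turning to the stand's yaw of −4.4°.

Call:
step_arm(
  delta_pos=[
    [0,0,0.5],
    [0,0,1],
    [0,0,1],
    [0,0,1],
    [-0.3,0.7,0.8],
    [-0.35,1,0.8],
    [-0.35,1,0.8],
    [-0.35,1,0.8],
    [-0.35,1,0.8],
    [-0.35,1,0.8],
    [-0.35,1,0.7],
    [-0.35,1,0.6],
  ],
  turn=[0,0,0,0,-0.34,-0.34,-0.34,-0.34,-0.34,-0.34,-0.34,-0.34],
)

```text
time: 4.5
ee_pos: [0.4955, 0.0224, 0.3317]
eef_rot: [0.999, -0.041, 0.0, 0.0]
ft_force: [0.1, 0.3, -3.1]
width: 0.0597
grip_force: 20.0
```

Call:
step_arm(
  delta_pos=[
    [-0.35,1,0],
    [-0.35,1,0],
    [-0.35,1,0],
    [-0.35,1,0],
    [-0.35,1,0],
    [-0.35,1,0],
    [-0.35,1,0],
    [-0.35,1,0],
    [-0.1,0.7,0],
    [0,0,0],
    [0,0,0],
    [0,0,0],
  ],
  turn=[0,0,0,0,0,0,0,0,0,0,0,0],
)

```text
time: 5.7
ee_pos: [0.4241, 0.2379, 0.3303]
eef_rot: [0.999, -0.041, 0.0, 0.0]
ft_force: [-0.5, 0.1, -3.0]
width: 0.0597
grip_force: 20.0
```

Run:
```python
from h import *
s=read_state(); print({k:np.round(s[k],3).tolist() for k in('time','joint_positions','ee_pos','eef_rot','ft_force','width')})
c=shot('wrist');P=cloud(c);v=c['image'].max(-1)
th=np.radians(-4.4);ex=np.array([np.cos(th),np.sin(th)]);ey=np.array([-ex[1],ex[0]]);o=np.array([.554,.230])
sx=(P[...,:2]-o)@ex; sy=(P[...,:2]-o)@ey; z=P[...,2]
m=(z>.160)&(z<.178)&(abs(sx)<.02)&(abs(sy)<.09)
q=P[m]; vx,vy,x0,y0=cv2.fitLine(q[:,:2].astype(np.float32),cv2.DIST_HUBER,0,1e-4,1e-4).ravel()
print(len(q),'rail dir',np.degrees(np.arctan2(vy,vx)),'x at .23',x0+(.23-y0)*vx/vy,'sx',np.percentile(sx[m],[2,50,98]).round(4),'z',np.percentile(q[:,2],[50,95]))
v,u=np.where(m);print('px',u.min(),u.max(),v.min(),v.max())
for nm,side in(('neg',-1),('pos',1)):
    k=(z>.13)&(z<.23)&(sx<-.012)&(sx>-.07)&(sy*side>.09)&(sy*side<.2)
    if k.sum()>10: print(nm,k.sum(),np.percentile(sy[k]*side,[0.5,2,50,98]).round(3),'sx',np.percentile(sx[k],[1,99]).round(3),'zmax',z[k].max())
h=(abs(P[...,0]-s['ee_pos'][0])<.1)&(abs(P[...,1]-s['ee_pos'][1])<.08)&(z>.2)&(z<.40)
save(c['image'],'w3')
```

```text
{'time': 5.7, 'joint_positions': [-0.416, -0.003, -0.188, 1.624, 0.0, 1.521, -2.257], 'ee_pos': [0.424, 0.238, 0.33], 'eef_rot': [0.999, -0.041, 0.0, 0.0], 'ft_force': [-0.488, 0.138, -3.048], 'width': 0.06}
3288 rail dir 85.502525 x at .23 0.55372363 sx [-0.0055 -0.0005  0.0059] z [0.17048165 0.17221962]
px 212 425 21 36
neg 5196 [0.135 0.135 0.162 0.194] sx [-0.068 -0.013] zmax 0.21749460736087234
pos 841 [0.133 0.133 0.162 0.196] sx [-0.056 -0.012] zmax 0.17252787793658647
```

View pics/w3.png

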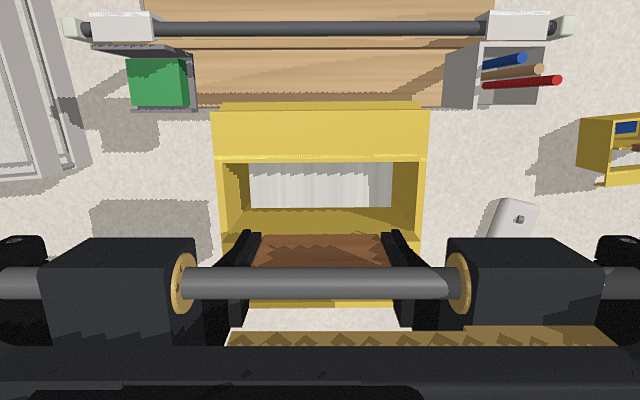

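The wrist view shows the rail across row 28, the tray at (155,80), the pen cup at (510,75), and the bin held level and centred in front of the gap. The rail is at stand x ≈ 0 mm, z ≈ 0.165, yaw −4.5°, and the gap spans ±134 mm. I'll lower the bin to just above the desk in front of the board.

Call:
step_arm(
  delta_pos=[
    [0,0,-1],
    [0,0,-1],
    [0,0,-1],
    [0,0,-1],
    [0,0,-1],
    [0,0,-1],
    [0,0,-1],
    [0,0,-1],
    [0,0,-0.8],
    [0,0,-0.5],
    [0,0,-0.2],
    [0,0,0],
  ],
  turn=[0,0,0,0,0,0,0,0,0,0,0,0],
)

```text
time: 6.95
ee_pos: [0.4239, 0.2388, 0.0926]
eef_rot: [0.999, -0.04, -0.0, 0.0]
ft_force: [0.8, 0.0, -2.5]
width: 0.0597
grip_force: 20.0
```

Call:
step_arm(
  delta_pos=[
    [0.2,-0.02,0],
    [0.2,-0.02,0],
    [0.2,-0.02,0],
    [0,0,0],
  ],
  turn=[0,0,0,0],
)

```text
time: 7.35
ee_pos: [0.4396, 0.2375, 0.0929]
eef_rot: [0.999, -0.041, 0.0, -0.0]
ft_force: [0.2, 0.4, -3.0]
width: 0.0596
grip_force: 20.0
```

Call:
step_arm(
  delta_pos=[
    [0.2,-0.02,0.04],
    [0.2,-0.02,0.06],
    [0.2,-0.02,0.06],
    [0.2,-0.02,0.05],
    [0.2,-0.02,0.05],
    [0.2,-0.02,0.04],
    [0.2,-0.02,0.03],
    [0.2,-0.02,0.02],
    [0.2,-0.02,0.01],
    [0.2,-0.02,0],
    [0.2,-0.02,0],
    [0,0,0],
  ],
  turn=[0,0,0,0,0,0,0,0,0,0,0,0],
)

```text
time: 8.55
ee_pos: [0.4943, 0.2321, 0.1016]
eef_rot: [0.999, -0.04, 0.0, -0.0]
ft_force: [-2.3, 2.1, 1.2]
width: 0.0599
grip_force: 24.7
```

```bash
cat > tilt.py <<'E'
from h import *
import sys
s=read_state(); print({k:np.round(s[k],3).tolist() for k in('time','ee_pos','ft_force','width','joint_positions')})
th=np.radians(-4.5);ex=np.array([np.cos(th),np.sin(th)]);ey=np.array([-ex[1],ex[0]]);o=np.array([.5537,.230])
g=np.array(s['ee_pos'])
def st(p): d=p[...,:2]-o; return np.stack([d@ex,d@ey,p[...,2]],-1)
print('TCP stand',st(g).round(4))
for n in ('wrist','side','scene'):
    c=shot(n);Q=st(cloud(c));hsv=cv2.cvtColor(c['image'],cv2.COLOR_RGB2HSV)
    y=cv2.inRange(hsv,(18,110,50),(34,255,255))>0
    d=Q-st(g); m=y&(np.linalg.norm(d,axis=-1)<.2)&(abs(Q[...,1])<.066)&(Q[...,2]>.003)
    p=Q[m]; print(n,m.sum())
    if m.sum()<50: continue
    # planar patches: local normals in x-z from depth gradients
    gx=np.gradient(Q,axis=1);gy=np.gradient(Q,axis=0);N=np.cross(gx,gy);N/=np.linalg.norm(N,axis=-1,keepdims=True)+1e-12
    N*=np.sign(N[...,2:3]+1e-9)
    a=np.degrees(np.arctan2(N[...,0],N[...,2]))[m&(abs(N[...,1])<.15)]
    h,e=np.histogram(a,36,(-90,90)); i=np.argsort(-h)[:5]; print('normal tilt peaks',[(e[j]+2.5,int(h[j])) for j in i])
    f=(p[:,0]>np.percentile(p[:,0],99)); print('furthest x',p[f].mean(0).round(4),'lowest',p[p[:,2]<=np.percentile(p[:,2],1)].mean(0).round(4),'nearest x',p[p[:,0]<=np.percentile(p[:,0],1)].mean(0).round(4))
if len(sys.argv)>1:
    c=load(sys.argv[2]); u,v=proj(c,g).astype(int); u=np.clip(u,100,540);v=np.clip(v,75,325)
    save(cv2.resize(c['image'][v-75:v+75,u-100:u+100],None,fx=4,fy=4,interpolation=2),sys.argv[1])
E
python3 tilt.py t1 side
```

```text
{'time': 8.55, 'ee_pos': [0.494, 0.232, 0.102], 'ft_force': [-2.255, 2.124, 1.178], 'width': 0.06, 'joint_positions': [-0.382, 0.268, -0.161, 1.809, 0.048, 1.067, -2.212]}
TCP stand [-0.0594 -0.0026  0.1016]
wrist 21341
normal tilt peaks [(np.float64(-57.5), 894), (np.float64(-52.5), 638), (np.float64(-62.5), 611), (np.float64(-77.5), 399), (np.float64(-72.5), 180)]
furthest x [-0.0013 -0.0004  0.2036] lowest [-0.0726  0.0005  0.0236] nearest x [-0.1464 -0.0052  0.0496]
side 2099
normal tilt peaks [(np.float64(-72.5), 67), (np.float64(-57.5), 62), (np.float64(-67.5), 60), (np.float64(-62.5), 46), (np.float64(-42.5), 43)]
furthest x [0.0295 0.0092 0.0151] lowest [-0.0153  0.0248  0.0089] nearest x [-0.1506 -0.0016  0.0494]
scene 695
normal tilt peaks [(np.float64(-47.5), 47), (np.float64(-67.5), 31), (np.float64(-57.5), 25), (np.float64(-62.5), 22), (np.float64(-42.5), 22)]
furthest x [0.0166 0.0067 0.0442] lowest [-0.0818 -0.0007  0.0072] nearest x [-0.1599  0.0202  0.0412]
```

View pics/t1.png

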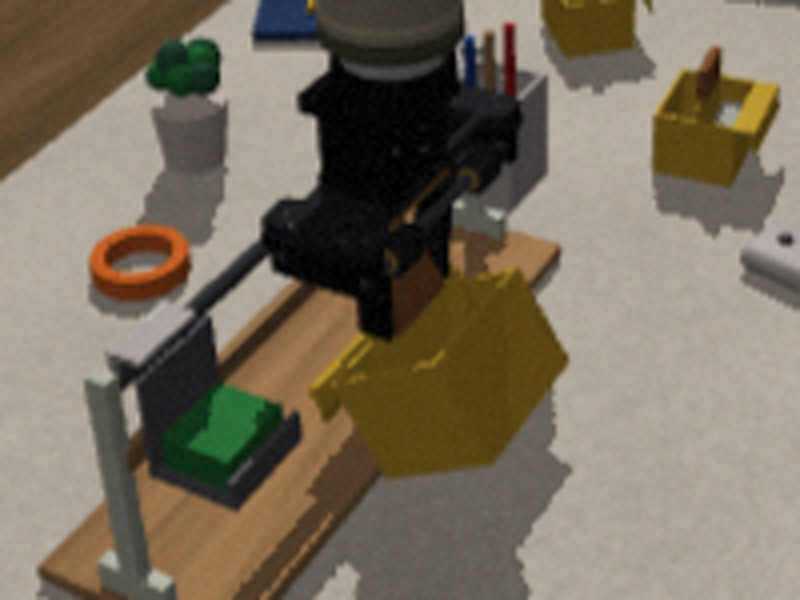

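The crop shows the bin clearly tipped against the board edge: side wall corners near (345,395), (388,478), (492,463), (440,355), and the lip at (325,390). Nothing else has been disturbed. I'll get the tilt from the side wall.

```bash
cat > wall.py <<'E'
from h import *
import sys
s=read_state()
th=np.radians(-4.5);ex=np.array([np.cos(th),np.sin(th)]);ey=np.array([-ex[1],ex[0]]);o=np.array([.5537,.230])
g=np.array(s['ee_pos'])
def st(p): d=p[...,:2]-o; return np.stack([d@ex,d@ey,p[...,2]],-1)
c=load('side') if len(sys.argv)<2 else shot('side')
Q=st(cloud(c));hsv=cv2.cvtColor(c['image'],cv2.COLOR_RGB2HSV)
G=st(g); print('TCP stand',G.round(4))
y=cv2.inRange(hsv,(18,110,40),(34,255,255))>0
m=y&(abs(Q[...,1]-G[1]-.055)<.005)&(np.hypot(Q[...,0]-G[0],Q[...,2]-G[2])<.15)
# cast these pixels on the wall plane
K=c['mtx'];T=np.linalg.inv(c['view']);v,u=np.where(m)
D=np.stack([(u-K[0,2])/K[0,0],-(v-K[1,2])/K[1,1],-np.ones(len(u))],-1)@T[:3,:3].T; D=np.c_[D[:,:2]@ex,D[:,:2]@ey,D[:,2]]
O=st(T[:3,3]); t=(G[1]+.055-O[1])/D[:,1]; p=(O+D*t[:,None])[:,[0,2]]
print(len(p)); r=cv2.minAreaRect((p*1000).astype(np.float32)); print('minrect',r)
h=cv2.convexHull((p*1000).astype(np.float32)); ap=cv2.approxPolyDP(h,5,True)[:,0]; print('poly',ap.round(0).tolist())
for a,b in zip(ap,np.roll(ap,-1,0)): print(np.linalg.norm(b-a).round(0),np.degrees(np.arctan2(*(b-a)[::-1])).round(1))
E
python3 wall.py
```

```text
TCP stand [-0.0598 -0.0028  0.1015]
790
minrect ((-81.84053802490234, 59.0059700012207), (89.54682922363281, 118.9296875), 57.8245735168457)
poly [[-19.0, 52.0], [-70.0, 104.0], [-115.0, 115.0], [-152.0, 55.0], [-73.0, 4.0], [-26.0, 35.0]]
73.0 134.6
47.0 166.6
71.0 -121.2
94.0 -32.8
56.0 34.4
19.0 65.5
```

The tilt is about 30°, slightly more than wanted; I'll bring it to about 25° on the rail. Now I'll raise the bin clear in front of the rail.

Call:
step_arm(
  delta_pos=[
    [-0.1,0,0.2],
    [0,0,0.6],
    [0,0,0.8],
    [0,0,0.8],
    [0,0,0.8],
    [0,0,0.8],
    [0,0,0.8],
    [0,0,0.8],
    [0,0,0.6],
    [0,0,0],
    [0,0,0],
  ],
  turn=[0,0,0,0,0,0,0,0,0,0,0],
)

```text
time: 9.8
ee_pos: [0.4913, 0.2315, 0.2562]
eef_rot: [0.999, -0.04, 0.0, 0.0]
ft_force: [-0.6, -0.5, -3.6]
width: 0.0599
grip_force: 23.5
```

```bash
python3 wall.py 1
cat > lip.py <<'E'
from h import *
import sys
s=read_state();th=np.radians(-4.5);ex=np.array([np.cos(th),np.sin(th)]);ey=np.array([-ex[1],ex[0]]);o=np.array([.5537,.230])
def st(p): d=p[...,:2]-o; return np.stack([d@ex,d@ey,p[...,2]],-1)
G=st(np.array(s['ee_pos']));c=shot('wrist');Q=st(cloud(c));hsv=cv2.cvtColor(c['image'],cv2.COLOR_RGB2HSV)
y=cv2.inRange(hsv,(18,90,40),(36,255,255))>0
m=y&(abs(Q[...,1]-G[1])<.045)&(Q[...,2]-G[2]<0)&(Q[...,2]-G[2]>-.09)&(Q[...,0]-G[0]>0)
d=(Q-G)[m][:,[0,2]]*1000; print(s['time'],'G',G.round(4),m.sum())
# profile of lip seen from above relative to TCP: z vs x
for a in range(0,44,4):
    k=(d[:,0]>=a)&(d[:,0]<a+4)
    if k.sum()>5: print(a+2,k.sum(),np.percentile(d[k,1],[5,50,95]).round(1))
r=(Q[...,2]>.162)&(Q[...,2]<.178)&(abs(Q[...,0])<.012)&(abs(Q[...,1])>.07)&(abs(Q[...,1])<.1)
print('rail sx',np.percentile(Q[r][:,0],[3,50,97]).round(4) if r.sum()>9 else r.sum(),'ztop',np.percentile(Q[r][:,2],90).round(4) if r.sum()>9 else '')
if len(sys.argv)>1: save(c['image'],sys.argv[1])
E
python3 lip.py l1
```

```text
TCP stand [-0.0623 -0.0034  0.2562]
1005
minrect ((-84.37057495117188, 212.58697509765625), (88.93951416015625, 119.44406127929688), 59.95083236694336)
poly [[-23.0, 208.0], [-74.0, 258.0], [-118.0, 267.0], [-154.0, 204.0], [-76.0, 158.0], [-27.0, 192.0]]
71.0 135.2
45.0 167.7
73.0 -119.6
91.0 -30.5
59.0 35.2
16.0 74.9
9.85 G [-0.0627 -0.0034  0.2556] 7989
6 293 [-59.  -55.9 -53.3]
10 425 [-52.6 -49.5 -46.6]
14 439 [-45.5 -42.7 -40. ]
18 545 [-39.2 -36.1 -32.7]
22 1143 [-35.1 -33.5 -31.9]
26 1165 [-37.3 -35.7 -34.2]
30 1120 [-39.8 -38.1 -36.4]
34 1128 [-42.1 -40.4 -38.9]
38 1116 [-44.3 -42.7 -41.1]
42 610 [-45.8 -44.6 -43.2]
rail sx [-0.0047  0.001   0.0063] ztop 0.1717
```

View pics/l1.png

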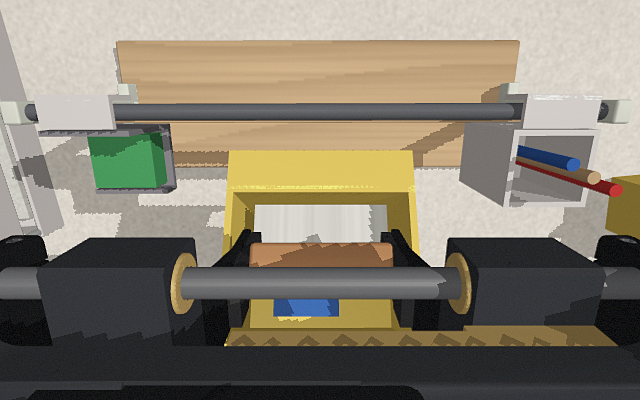

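The lip top slopes 30° and the geometry agrees within 1 mm. The rail is at row 110 and the lip edge at row 155. I'll move over the rail, then down the bin's own axis part way.

Call:
step_arm(
  delta_pos=[
    [0.42,-0.03,0],
    [0.42,-0.03,0],
    [0.42,-0.03,0],
    [0.42,-0.03,0],
    [0.42,-0.03,0],
    [0.42,-0.03,0],
    [0,0,0],
    [0,0,0],
  ],
  turn=[0,0,0,0,0,0,0,0],
)

```text
time: 10.7
ee_pos: [0.5543, 0.2275, 0.2564]
eef_rot: [0.999, -0.04, -0.0, 0.0]
ft_force: [-1.4, 0.3, -3.7]
width: 0.0601
grip_force: 23.4
```

```bash
python3 wall.py 1; python3 lip.py
```

```text
TCP stand [ 0.0008 -0.0024  0.2564]
914
minrect ((-21.05561065673828, 211.86984252929688), (88.18763732910156, 118.69050598144531), 59.635093688964844)
poly [[41.0, 207.0], [-12.0, 258.0], [-56.0, 267.0], [-90.0, 209.0], [-87.0, 199.0], [-14.0, 162.0], [34.0, 188.0]]
73.0 135.8
46.0 168.3
67.0 -120.2
10.0 -71.3
82.0 -27.5
55.0 29.2
20.0 70.0
10.75 G [ 0.0005 -0.0023  0.2565] 8132
2 10 [-64.9 -61.2 -60.5]
6 290 [-58.3 -56.1 -53.9]
10 422 [-52.8 -49.6 -46.7]
14 443 [-45.9 -43.  -40.1]
18 570 [-39.2 -35.9 -32.7]
22 1120 [-35.1 -33.5 -31.9]
26 1172 [-37.4 -35.8 -34.2]
30 1110 [-39.6 -38.1 -36.4]
34 1123 [-42.1 -40.4 -38.9]
38 1108 [-44.3 -42.8 -41.1]
42 764 [-46.  -44.8 -43.2]
rail sx [-0.0037  0.0026  0.0067] ztop 0.1717
```

Call:
step_arm(
  delta_pos=[
    [-0.11,0.01,-0.2],
    [-0.11,0.01,-0.2],
    [-0.11,0.01,-0.2],
    [-0.11,0.01,-0.2],
    [-0.11,0.01,-0.2],
    [0,0,0],
    [0,0,0],
  ],
  turn=[0,0,0,0,0,0,0],
)

```text
time: 11.5
ee_pos: [0.5405, 0.2287, 0.2316]
eef_rot: [0.999, -0.04, 0.0, 0.0]
ft_force: [-0.0, -0.8, -2.2]
width: 0.0601
grip_force: 23.4
```

Call:
step_arm(
  delta_pos=[
    [-0.06,0,-0.1],
    [-0.06,0,-0.1],
    [-0.06,0,-0.1],
    [-0.06,0,-0.1],
    [0,0,0],
    [0,0,0],
  ],
  turn=[0,0,0,0,0,0],
)

```text
time: 12.1
ee_pos: [0.5345, 0.2288, 0.2216]
eef_rot: [0.999, -0.04, -0.0, 0.0]
ft_force: [-0.2, 0.3, -2.0]
width: 0.0601
grip_force: 23.4
```

```bash
python3 wall.py 1; python3 lip.py
```

```text
TCP stand [-0.0191 -0.0027  0.2216]
887
minrect ((-43.31669235229492, 178.37771606445312), (87.12018585205078, 116.77753448486328), 59.44157409667969)
poly [[21.0, 174.0], [-30.0, 221.0], [-75.0, 234.0], [-110.0, 175.0], [-109.0, 167.0], [-31.0, 125.0]]
70.0 137.3
47.0 163.7
68.0 -120.2
9.0 -87.7
89.0 -28.3
72.0 44.0
12.15 G [-0.0189 -0.0027  0.2217] 8123
6 293 [-59.2 -56.  -53.9]
10 422 [-52.6 -49.7 -46.8]
14 441 [-45.8 -42.9 -40.3]
18 555 [-39.3 -36.1 -32.8]
22 1141 [-35.  -33.4 -32. ]
26 1158 [-37.3 -35.7 -34. ]
30 1113 [-39.6 -38.1 -36.4]
34 1124 [-42.  -40.3 -38.8]
38 1105 [-44.4 -42.7 -41.1]
42 766 [-45.9 -44.7 -43.2]
rail sx [-0.0041  0.0023  0.0067] ztop 0.1717
```

Call:
step_arm(
  delta_pos=[
    [-0.05,0,-0.08],
    [-0.05,0,-0.08],
    [-0.05,0,-0.08],
    [-0.05,0,-0.08],
    [0,0,0],
    [0,0,0],
  ],
  turn=[0,0,0,0,0,0],
)

```text
time: 12.8
ee_pos: [0.5295, 0.2287, 0.2136]
eef_rot: [0.999, -0.04, 0.0, 0.0]
ft_force: [-0.2, -0.9, -3.7]
width: 0.0598
grip_force: 23.4
```

Call:
step_arm(
  delta_pos=[
    [-0.02,0,-0.04],
    [-0.02,0,-0.04],
    [0,0,0],
    [0,0,0],
  ],
  turn=[0,0,0,0],
)

```text
time: 13.2
ee_pos: [0.5287, 0.2288, 0.2117]
eef_rot: [0.999, -0.04, 0.0, -0.0]
ft_force: [0.6, -0.2, -1.3]
width: 0.0599
grip_force: 22.1
```

The wrist force shows the lip starting to take the weight. I'll swing to about 25° with the lip seated, then pause.

Call:
step_arm(
  delta_pos=[
    [0,0,-0.04],
    [-0.08,0,-0.04],
    [-0.08,0,-0.03],
    [-0.06,0,-0.03],
    [0,0,0],
    [0,0,0],
    [0,0,0],
    [0,0,0],
  ],
  turn=[0,0,0,0,0,0,0,0],
)

```text
time: 14.0
ee_pos: [0.5229, 0.2288, 0.208]
eef_rot: [0.999, -0.04, -0.0, 0.0]
ft_force: [0.6, -0.1, -2.0]
width: 0.0597
grip_force: 20.0
```

```bash
python3 wall.py 1; python3 lip.py;python3 -c "
from h import *
c=load('side');s=read_state();print(s['ft_force']);u,v=proj(c,np.array(s['ee_pos'])-[0,0,.03]).astype(int)
save(cv2.resize(c['image'][v-60:v+60,u-80:u+80],None,fx=5,fy=5,interpolation=2),'s2')"
```

```text
TCP stand [-0.0306 -0.0036  0.208 ]
869
minrect ((-47.34319305419922, 162.1378173828125), (87.66654968261719, 113.08226776123047), 66.08006286621094)
poly [[16.0, 169.0], [-40.0, 207.0], [-84.0, 215.0], [-113.0, 144.0], [-29.0, 111.0], [-9.0, 116.0]]
67.0 146.0
45.0 169.9
76.0 -112.3
90.0 -21.5
21.0 14.5
59.0 65.2
14.05 G [-0.0306 -0.0037  0.208 ] 8177
10 28 [-63.2 -62.2 -61.8]
14 339 [-61.3 -56.7 -52.5]
18 332 [-51.7 -47.6 -43.4]
22 415 [-41.7 -37.5 -33.6]
26 837 [-31.8 -30.  -28.7]
30 1196 [-32.5 -31.2 -29.8]
34 1139 [-34.1 -32.8 -31.4]
38 1182 [-36.  -34.6 -33.2]
42 1153 [-37.7 -36.3 -34.9]
rail sx [-0.0044  0.0018  0.0065] ztop 0.1717
[ 0.18212091  0.57278989 -2.27147863]
```

View pics/s2.png

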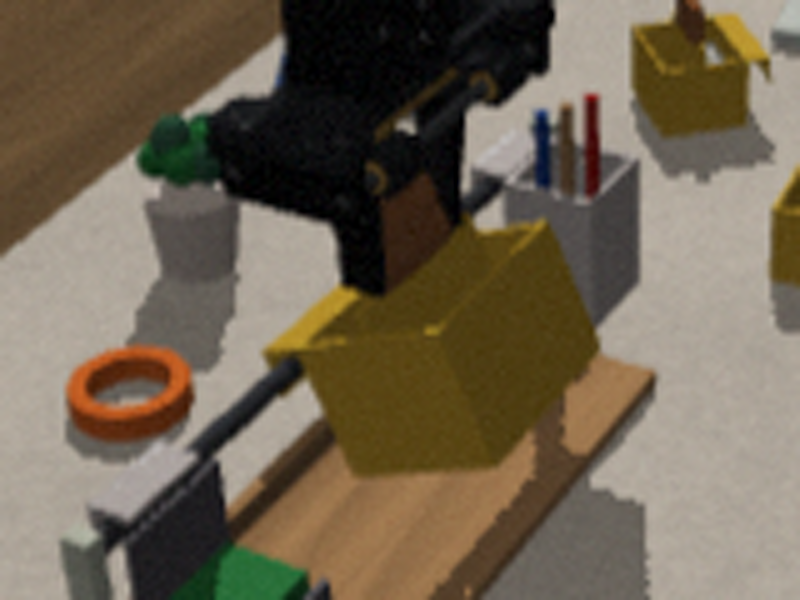

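The crop shows the lip hooked over the rail at (290,360), tipped about 23° by the lip-top slope. I'll nudge back towards 25° with light downward pressure and pause.

Call:
step_arm(
  delta_pos=[
    [0.04,0,-0.02],
    [0.04,0,-0.02],
    [0,0,0],
    [0,0,0],
    [0,0,0],
    [0,0,0],
    [0,0,0],
    [0,0,0],
    [0,0,0],
    [0,0,0],
    [0,0,0],
    [0,0,0],
  ],
  turn=[0,0,0,0,0,0,0,0,0,0,0,0],
)

```text
time: 15.3
ee_pos: [0.5237, 0.2288, 0.208]
eef_rot: [0.999, -0.04, -0.001, 0.0]
ft_force: [-9.8, -2.9, 9.8]
width: 0.06
grip_force: 20.0
```

```bash
python3 lip.py; python3 -c "
from h import *
print(read_state()['ft_force'])"
```

```text
15.3 G [-0.0298 -0.0035  0.208 ] 8194
10 6 [-64.1 -62.6 -62.3]
14 288 [-59.2 -55.3 -52.6]
18 413 [-50.8 -46.5 -42.2]
22 364 [-40.3 -36.5 -33. ]
26 940 [-32.2 -30.2 -28.9]
30 1183 [-32.8 -31.5 -30.1]
34 1156 [-34.7 -33.2 -31.8]
38 1189 [-36.3 -35.  -33.6]
42 1106 [-38.1 -36.7 -35.4]
rail sx [-0.0042  0.002   0.0066] ztop 0.1717
[-10.63055183  -2.26696053  11.13993992]
```

Pressed on the rail at about 10 N, 24° tipped, held for about 1 s. Now I'll swing down along the arc around the rail with a lighter grip.

Call:
step_arm(
  delta_pos=[
    [-0.12,0.01,-0.04],
    [-0.1,0.01,-0.05],
    [-0.1,0.01,-0.06],
    [-0.1,0.01,-0.07],
    [-0.095,0.01,-0.075],
    [-0.095,0.01,-0.08],
    [0,0,0],
  ],
  turn=[0,0,0,0,0,0,0],
  newtons=10,
)

```text
time: 16.05
ee_pos: [0.5093, 0.2302, 0.1972]
eef_rot: [0.999, -0.04, -0.0, 0.0]
ft_force: [-0.1, -1.0, -2.4]
width: 0.0598
grip_force: 10.0
```

Call:
step_arm(
  delta_pos=[
    [-0.09,0.01,-0.08],
    [-0.09,0.01,-0.085],
    [-0.08,0,-0.09],
    [-0.08,0,-0.09],
    [0,0,0],
    [0,0,0],
  ],
  turn=[0,0,0,0,0,0],
)

```text
time: 16.65
ee_pos: [0.5007, 0.2312, 0.1899]
eef_rot: [0.999, -0.04, -0.0, -0.0]
ft_force: [-4.5, -1.8, 7.4]
width: 0.0597
grip_force: 10.0
```

```bash
python3 wall.py 1; python3 lip.py; python3 -c "
from h import *
print(read_state()['ft_force'])"
```

```text
TCP stand [-0.0529 -0.0029  0.1899]
829
minrect ((-44.744197845458984, 144.57913208007812), (113.33447265625, 91.32130432128906), 0.043393395841121674)
poly [[12.0, 174.0], [-59.0, 190.0], [-99.0, 177.0], [-101.0, 107.0], [-81.0, 99.0], [-11.0, 102.0]]
72.0 166.9
42.0 -162.4
71.0 -91.8
21.0 -20.8
70.0 2.0
76.0 72.6
16.7 G [-0.0529 -0.0029  0.1899] 14328
2 3596 [-56.3 -34.4 -14.8]
6 16 [-39.8 -39.2 -29. ]
34 66 [-39.5 -38.7 -37.4]
38 166 [-15.8 -14.6 -13.7]
42 1363 [-15.6 -14.6 -13.5]
rail sx [-0.0047  0.0014  0.0064] ztop 0.1718
[-4.29849079 -0.63470174  6.52336756]
```

The bin is level, with its underside at about 0.10 m and its back against the bar. I'll open and lift away.

Call:
step_arm(
  delta_pos=[
    [0,0,0],
    [0,0,0],
    [0,0,0],
    [0,0,0],
    [0,0,0],
    [0,0,0],
  ],
  turn=[0,0,0,0,0,0],
  grip=0,
)

```text
time: 17.35
ee_pos: [0.5013, 0.2308, 0.189]
eef_rot: [0.999, -0.04, -0.0, 0.0]
ft_force: [-0.1, -0.3, -0.8]
width: 0.0862
grip_force: 0.0
```

Call:
step_arm(
  delta_pos=[
    [0,0,0.3],
    [0,0,0.5],
    [0,0,0.8],
    [0,0,1],
    [0,0,1],
    [0,0,1],
    [0,0,0.5],
    [0,0,0],
    [0,0,0],
    [0,0,0],
  ],
  turn=[0,0,0,0,0,0,0,0,0,0],
)

```text
time: 18.35
ee_pos: [0.5008, 0.2305, 0.3152]
eef_rot: [0.999, -0.04, -0.001, 0.001]
ft_force: [1.6, -0.6, -0.3]
width: 0.0875
grip_force: 0.0
```

Run:
```python
from h import *
print(read_state()['time'],read_state()['ft_force'])
a=shot('side')['image'][140:340,180:460];b=shot('wrist')['image']
s=np.vstack([cv2.resize(a,(420,300)),cv2.resize(b,(480,300))[:,:420]]); save(s,'fin')
```

```text
18.35 [ 1.5634224  -0.5749075  -0.27397443]
```

View pics/fin.png

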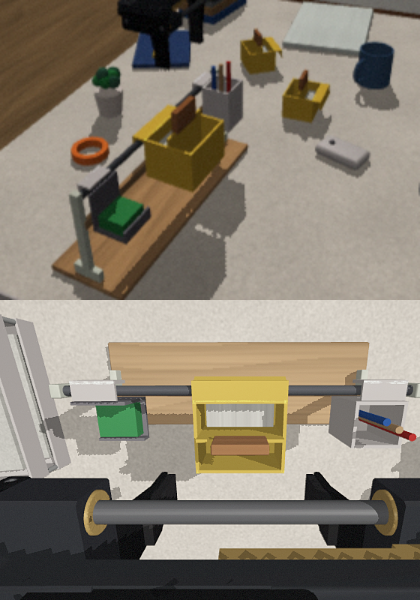

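The bin hangs level on the rail between the cup and the tray, at (185,145) in the upper view and (240,390) on the rail in the lower one. The gripper is clear and nothing else has moved.

```bash
python3 -c "
from bench import *
print(close_job())"
```

```text
the job is handed in; nothing more can be done
None
```

The yellow bin was hooked over the rail at about 24° of tip, held about 1 s with the lip pressed down, swung down flat against the lower bar and released in the gap, and the job was handed in at about 18.4 s.

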